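# Dry-fit the stepped tubes between stub and post

## Robot

A 7-joint arm with a two-finger parallel gripper is mounted at the origin on the work surface. World frame = base frame: x ahead of the robot, y to its left, z up, the work surface at z = 0. Lengths are in m, angles in rad, forces in N, time in s.
With the tool pointing down it reaches from about 0.425 to 0.925 m from the base axis. Payload 6.8 kg.
Tool frame: the origin (TCP) lies at the very end of the fingers, on their centre line; the grasp point (between the pads) lies 19 mm behind it (r.grip_point_offset is the distance from the TCP to the grasp point, in m); z points along the fingers, y is the line along which they close (so a half turn about z gives the same grasp; the last joint's range is limited). The gripper opens to 85 mm and grips with 20 to 120 N. Pads are 22 mm wide; open, the fingers measure 114 mm over their backs; the gripper's body (76 mm by 85 mm) begins 54 mm behind the grasp point. The pads swing forward as they close: fully open they stand 13 mm farther back than shut.
Start: joints at [-1.331, 0.477, 0.022, 1.555, -0.011, 1.109, -0.083], TCP at [0.23, 0.635, 0.231] pointing down, gripper open.
Joint ranges: [-2.96, 2.96], [-0.34, 2.1], [-1.41, 1.46], [0.24, 2.44], [-1.37, 4.51], [0.17, 1.92], [-2.96, 2.96]. Speed limits (rad/s): [2.39, 2.39, 3.14, 3.14, 3.14, 3.14, 3.14].

## Interface

Orientations are given as a rotation vector (axis times angle).
In Python, from bench import status, eyes, r gives the robot as it stands.
- The arm moves only by the shell command python3 -m crank 'ROWS' [OPENING] [FORCE]. ROWS is JSON, a list of rows, each a list of 6 numbers: the shift along the tool's x, y, z normalised to -1 to 1, where 1 is 0.02 m, then the turn, a rotation vector about the tool's x, y, z normalised to -1 to 1, where 1 is 45 degrees. A call has 1 to 12 rows; each row shifts and turns the commanded pose from where the row before left it, along the tool's axes as they then stand; what a row does not reach is not made up. A row lasts 1/10 s, in which the tool goes at most 50 mm and 8.59 degrees, less where a joint would pass 70% of its speed; a pose out of reach is approached as far as the arm can. A call with a number of a shift or a turn outside -1 to 1 is refused whole. A call with a gripper value outside its range is refused whole. OPENING is the opening, from 0 (shut) to 1 (fully open), set as the call begins (- or left out, the last holds). The fingers move at their own pace and stop on an object; FORCE is the grip in N (left out, the last holds). Time passes only in rows, so rows that do not move let the fingers close. It gives the time, the measured TCP pose, the force, the opening and the grip force at its end, in the units of the state.
- status.get_obs(): the state, without advancing time (a new reading comes with each control period).
- eyes.grab_frame(name): name is "scene" or "top"; returns a dict with "image" (480x640x3 uint8, red, green, blue), "depth" (480x640 float32, m along the optical axis (not along the pixel's ray), 0 where there is no reading), "fovy" (degrees; the focal length in pixels is half the picture's height over the tangent of half this angle, whatever the lens; pixels are square), "cx", "cy" (the principal point, pixels), "world_to_cam" (4x4, takes a point from world to camera coordinates). Camera axes: x right, y up, looking along -z (the intrinsics and any distortion apply to the point x, -y, -z); pixel columns grow to the right and rows downward; lengths in m; the calibration is good to about 2 mm. A picture is of the moment at which its call begins.
- r.hand_in(): hands the job in; it is judged then, once.
The state is a dict: "clock": time; "joints": joint angles; "qvel": joint speeds; "tau": joint torques, N m; "tcp_pos": TCP position; "orientation": TCP orientation; "contact_force": force on the tool from outside, world axes, zero at the start; "moment": the same for the moment, N m; "grip_width": finger opening in m; "gripper_force": force on a finger pad.
Only numpy, scipy, OpenCV 4.12 (cv2) and the standard library are available. Lean on these libraries where they do the work, as an engineer would, in place of code of your own. Each camera call takes 0.05 s, during which the arm holds its last target. There are 200 camera calls.

## Task

Set out the stepped sculpture ready for tacking: stand the four loose bare steel tubes, one of which is in the grey vise, upright on the four bare pads of the red base bar, one to a pad, in order of height so that they climb step by step from the low red stub at one end to the tall red post at the other. Centre each tube on its pad, square to the bar, and leave them all standing still and released.

Things in the scene. Friction and masses are not known exactly. Their poses are not given: they have to be found in the camera images.
- tube_60: Loose bare steel square tube, 30 x 30 mm, 3 mm wall, open ends, 60 mm long, standing upright; 150 g +/- 30%. Origin: centre of its underside; z up along it, x and y square to its faces (quarter turns are equivalent). At the start it stands on the bench by itself, in one of four places nearer the robot than the bar.
- tube_80: Loose bare steel square tube, 30 x 30 mm, 3 mm wall, open ends, 80 mm long, standing upright; 200 g +/- 30%. Origin: centre of its underside; z up along it, x and y square to its faces (quarter turns are equivalent). Starts in the vise's gap, square to the jaws, on the bed 18 mm up: its top is 98 mm above the bench, the top 33 mm stand out above the jaws. Not clamped (1.5 mm play each side); comes out straight up.
- tube_100: Loose bare steel square tube, 30 x 30 mm, 3 mm wall, open ends, 100 mm long, standing upright; 250 g +/- 30%. Origin: centre of its underside; z up along it, x and y square to its faces (quarter turns are equivalent). At the start it stands on the bench by itself, in one of four places nearer the robot than the bar.
- tube_120: Loose bare steel square tube, 30 x 30 mm, 3 mm wall, open ends, 120 mm long, standing upright; 300 g +/- 30%. Origin: centre of its underside; z up along it, x and y square to its faces (quarter turns are equivalent). At the start it stands on the bench by itself, in one of four places nearer the robot than the bar.
- pad_a: One of four equal bare steel pads, 42 x 42 mm, 2 mm thick, in a row 60 mm apart (a, b, c, d towards +y) on the red base bar, a fixed flat 60 mm wide, 350 mm long, 10 mm thick, on the bench. Origin: centre of the pad's underside, 10 mm above the bench (its top: 12 mm). y runs along the bar, x across it, z up.
- pad_b: One of four equal bare steel pads, 42 x 42 mm, 2 mm thick, in a row 60 mm apart (a, b, c, d towards +y) on the red base bar, a fixed flat 60 mm wide, 350 mm long, 10 mm thick, on the bench. Origin: centre of the pad's underside, 10 mm above the bench (its top: 12 mm). y runs along the bar, x across it, z up.
- pad_c: One of four equal bare steel pads, 42 x 42 mm, 2 mm thick, in a row 60 mm apart (a, b, c, d towards +y) on the red base bar, a fixed flat 60 mm wide, 350 mm long, 10 mm thick, on the bench. Origin: centre of the pad's underside, 10 mm above the bench (its top: 12 mm). y runs along the bar, x across it, z up.
- pad_d: One of four equal bare steel pads, 42 x 42 mm, 2 mm thick, in a row 60 mm apart (a, b, c, d towards +y) on the red base bar, a fixed flat 60 mm wide, 350 mm long, 10 mm thick, on the bench. Origin: centre of the pad's underside, 10 mm above the bench (its top: 12 mm). y runs along the bar, x across it, z up.
- tall_post: Red square tube, 30 x 30 mm, 140 mm tall, welded on one end of the red base bar (either end: it varies), 60 mm beyond the last pad; its top is 150 mm above the bench. Origin: centre of its underside, 10 mm above the bench. On the bar's other end, also 60 mm beyond the last pad, a red stub of the same section, only 40 mm tall, is welded.
- vise: Small grey machine vise, fixed: bed 112 mm (x) by 64 mm (y), 18 mm high; two jaws 20 mm thick (x), 60 mm wide (y), tops 65 mm above the bench, with a 33 mm upright gap between them, open at the sides and above; a screw handle sticks out on -x to 73 mm from the origin, 37 mm high. Origin: on the bench under the middle of the gap; x across the gap, z up.
There are look-alikes about, which are no part of the job. Leave any green look-alike of the tube_120 alone. Leave any green look-alike of the tube_80 alone.

How it is judged:
By the outcome, as a careful person would: the job done as asked, in the order asked, and still so for the second after the job is handed in, with the robot touching nothing.
It also fails if it takes over 90 s, if anything falls off the work surface, if the arm or the gripper's body presses on something with over 40 N, if the wrist force passes 120 N, or if a joint passes its speed limit or range.

## Working session

There is one attempt and no reset: what is moved stays moved. The work goes in short steps, Python scripts to look and compute and a shell command to move; the robot and the scene stay as the last step left them, time stands still between calls to the robot, and variables do not carry over. Pictures are saved under pics/ and viewed, at most 14 in all, crops included, and the job is handed in when it is done.

```bash
mkdir -p pics; ls; cat > h.py <<'E'
import numpy as np, cv2
from bench import status, eyes, r
def shot(n):
    f=eyes.grab_frame(n); return f
def cloud(f):
    d=f["depth"]; H,W=d.shape; F=H/2/np.tan(np.radians(f["fovy"])/2)
    v,u=np.mgrid[0:H,0:W]
    P=np.stack([(u-f["cx"])/F*d,-(v-f["cy"])/F*d,-d,np.ones_like(d)],-1)
    return (P@np.linalg.inv(f["world_to_cam"]).T)[...,:3]
E
python3 - <<'E'
from h import *
o=status.get_obs();print(o)
for n in("scene","top"):
    f=shot(n);cv2.imwrite(f"pics/{n}0.png",f["image"][...,::-1]);print(n,f["fovy"],f["cx"],f["cy"],f["world_to_cam"].round(3).tolist(),[k for k in f])
    np.savez(f"{n}0.npz",P=cloud(f),im=f["image"])
E
```

```text
pics
{'clock': 0.0, 'joints': array([-1.331086  ,  0.47780322,  0.02235855,  1.55645289, -0.01148295,
        1.10929507, -0.08306037]), 'qvel': array([-8.72960438e-05, -6.18575703e-04, -1.62356115e-03, -1.07363118e-04,
        6.63928955e-04, -1.55636272e-03, -3.94435675e-05]), 'tau': array([ 1.16144010e-04, -5.96462059e+01,  1.60752151e+00, -2.81177258e+01,
        1.23855638e-02,  9.72627924e-03, -2.04780619e-06]), 'tcp_pos': array([0.22989526, 0.63401518, 0.23032339]), 'orientation': array([-5.43481383e-01, -3.09406411e+00,  2.86382252e-03]), 'contact_force': array([-0.44474343,  0.19066623, -0.61047336]), 'moment': array([-0.01100849, -0.00499179,  0.01450584]), 'gripper_force': 0.0, 'grip_width': 0.08551573313827017}
scene 43.400833375465126 314.80156202158895 239.74152623679856 [[0.687, 0.727, 0.005, -0.387], [-0.621, 0.583, 0.524, 0.322], [0.378, -0.363, 0.852, -1.195], [0.0, 0.0, 0.0, 1.0]] ['image', 'depth', 'fovy', 'cx', 'cy', 'world_to_cam']
top 57.75493024025965 318.0784029231417 235.87138684171944 [[-0.002, -1.0, 0.011, -0.008], [0.999, -0.001, 0.041, -0.543], [-0.041, 0.011, 0.999, -0.772], [0.0, 0.0, 0.0, 1.0]] ['image', 'depth', 'fovy', 'cx', 'cy', 'world_to_cam']
```

View pics/scene0.png

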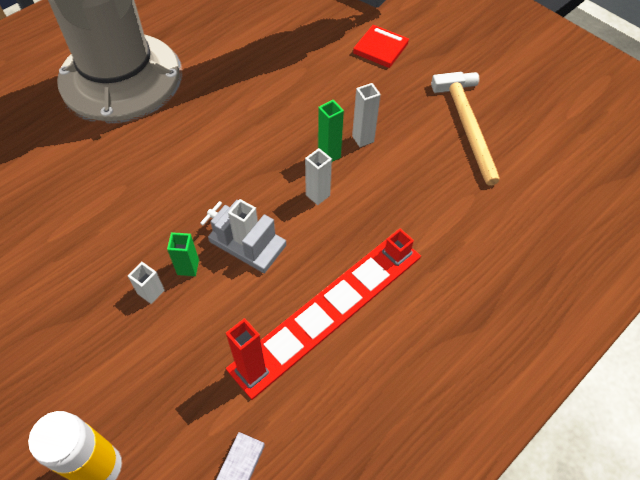

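View pics/top0.png

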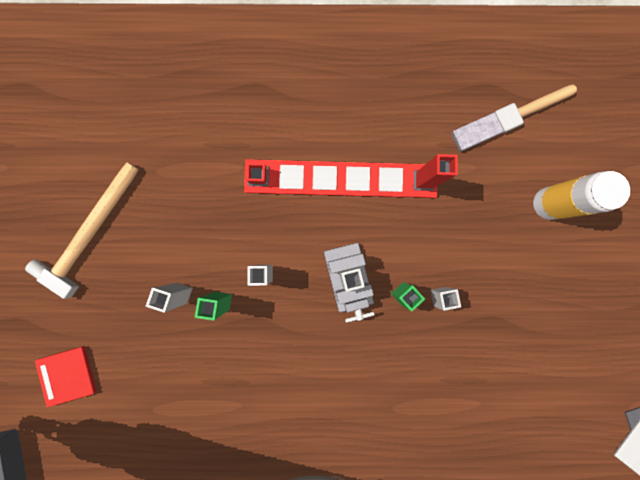

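The views show the bar with its tall post at the −y end (top 446,165) and the stub at the +y end (257,173). The bare tubes are at top (160,299), (258,275) and (450,299), and one is in the vise at (352,280). The green look-alikes are at (207,308) and (410,297). So from the stub at d: d=60, c=80, b=100, a=120. Next I check heights and poses.

```bash
cat > m.py <<'E'
from h import *
import sys
def top(P,im,zlo,zhi,cond):
    m=((P[...,2]>zlo)&(P[...,2]<zhi)&cond).astype(np.uint8)
    n,l,s,c=cv2.connectedComponentsWithStats(m,connectivity=8)
    for i in range(1,n):
        if s[i,4]<25: continue
        q=P[l==i]; (cx,cy),(w,h),a=cv2.minAreaRect((q[:,:2]*1000).astype(np.float32))
        print("px",c[i].round(),"n",s[i,4],"xy",round(cx,1),round(cy,1),"wh",round(w,1),round(h,1),"ang",round(a,1),"z",(np.median(q[:,2])*1000).round(1))
if __name__=="__main__":
  for n in("top","scene"):
    D=np.load(n+"0.npz");P=D["P"];im=D["im"].astype(int)
    R,G,B=im[...,0],im[...,1],im[...,2]
    work=(P[...,0]>.35)&(P[...,0]<.85)&(abs(P[...,1])<.4)
    print(n,"bench z",np.median(P[...,2][work]))
    grey=(abs(R-G)<30)&(abs(G-B)<30)&work
    green=(G>R+40)&work; red=(R>G+100)&(R>150)&work
    for nm,c,bands in(("grey",grey,[(.053,.067),(.092,.104),(.106,.126)]),("green",green,[(.07,.09),(.11,.13)]),("red",red,[(.045,.055),(.145,.155)]),("pads",grey&(R>180),[(.006,.018)])):
        for b in bands: print(nm,b); top(P,im,*b,c)
E
python3 m.py
```

```text
top bench z 0.0006003916907549867
grey (0.053, 0.067)
px [347. 263.] n 411 xy 495.2 -56.7 wh 21.6 59.7 ang 14.1 z 64.8
px [177. 294.] n 67 xy 446.4 228.2 wh 41.8 21.2 ang 26.0 z 59.1
px [355. 294.] n 387 xy 444.7 -69.6 wh 20.2 60.2 ang 14.5 z 65.0
px [450. 299.] n 171 xy 434.7 -230.7 wh 30.0 31.0 ang 10.6 z 59.7
grey (0.092, 0.104)
px [257. 275.] n 169 xy 477.5 88.9 wh 28.9 30.1 ang 0.0 z 100.2
px [353. 280.] n 147 xy 470.4 -63.1 wh 30.0 30.1 ang 14.3 z 98.3
px [170. 297.] n 63 xy 446.1 228.2 wh 41.3 20.8 ang 25.1 z 98.2
px [159. 299.] n 80 xy 440.7 242.4 wh 17.6 19.8 ang 70.4 z 94.4
px [207. 310.] n 48 xy 423.7 169.7 wh 15.9 15.0 ang 81.7 z 92.9
grey (0.106, 0.126)
px [444. 166.] n 98 xy 647.8 -204.4 wh 16.1 13.7 ang 1.9 z 121.3
px [160. 299.] n 297 xy 441.9 238.0 wh 30.9 30.6 ang 71.8 z 118.9
green (0.07, 0.09)
px [411. 297.] n 177 xy 439.1 -161.4 wh 30.8 30.0 ang 42.4 z 79.6
px [221. 305.] n 45 xy 426.5 149.5 wh 3.1 28.1 ang 86.0 z 80.7
green (0.11, 0.13)
px [207. 308.] n 219 xy 427.8 164.5 wh 30.8 30.4 ang 81.4 z 119.6
red (0.045, 0.055)
px [255. 172.] n 132 xy 652.8 99.2 wh 30.0
[... 1631 characters left out ...]
045, 0.055)
px [399. 240.] n 204 xy 652.1 97.9 wh 31.4 31.2 ang 89.5 z 49.5
red (0.145, 0.155)
px [242. 334.] n 277 xy 643.9 -201.2 wh 30.4 30.8 ang 88.9 z 150.3
pads (0.006, 0.018)
px [370. 274.] n 616 xy 650.7 38.5 wh 42.8 43.2 ang 88.5 z 12.7
px [343. 296.] n 662 xy 648.8 -21.0 wh 41.9 42.4 ang 88.4 z 12.7
px [314. 320.] n 710 xy 647.0 -81.2 wh 42.0 42.9 ang 89.2 z 12.6
px [283. 345.] n 759 xy 645.4 -141.6 wh 41.9 43.1 ang 88.0 z 12.7
px [243. 440.] n 61 xy 711.2 -274.1 wh 15.4 20.0 ang 71.7 z 17.1
px [253. 441.] n 38 xy 722.0 -263.3 wh 18.0 8.1 ang 23.4 z 17.3
px [243. 462.] n 347 xy 729.3 -291.4 wh 38.0 53.9 ang 25.2 z 17.1
px [225. 471.] n 53 xy 726.6 -316.5 wh 18.9 17.9 ang 1.6 z 17.0
```

Both cameras agree to about 1 mm on the following (mm):

| Item | xy | Angle |
|---|---|---|
| Tube 120 | (441.6, 237.8) | -19° |
| Tube 100 | (477.3, 88.5) | 0° |
| Tube 80 (vise) | (469.8, -63.2) | 14° |
| Tube 60 | (434.3, -230.9) | 10° |

- **Pads:** they run from d (650.9, 39.0) to a (646.1, -141), with the bar turned -1.5°.
- **Look-alikes:** tube_120 could be top px (160,299) grey or (207,308) green. The grey one fits because it is bare steel with its top at 119 mm. tube_80 could be (352,280) in the vise or (410,297) green. The vise one fits.

One enlarged crop will confirm this.

```bash
cat > go.py <<'E'
# go.py x y z phi (mm, deg): turn units first, then shift units in the turned tool frame
from h import *
import sys
from scipy.spatial.transform import Rotation as Ro
def pose():
    o=status.get_obs(); M=Ro.from_rotvec(o["orientation"]).as_matrix()
    return o,M,np.degrees(np.arctan2(M[1,1],M[0,1]))
def plan(x,y,z,phi):
    o,M,p=pose(); d=np.array([x,y,z])-o["tcp_pos"]*1000
    t=p-phi; t=(t+90)%180-90
    a=np.radians(p-t); 
    X=[-np.sin(a),np.cos(a),0];Y=[np.cos(a),np.sin(a),0]
    print("t",round(o["clock"],2),"tcp",(o["tcp_pos"]*1000).round(1),"phi",p.round(2),"tilt",np.degrees(np.arccos(-M[2,2])).round(2),"turn",(t/45).round(3),"shift",(np.array([d@X,d@Y,-d[2]])/20).round(3),"w",(o["grip_width"]*1000).round(1),"g",round(o["gripper_force"],1))
if __name__=="__main__": plan(*map(float,sys.argv[1:5]))
E
python3 - <<'E'
import cv2
a=cv2.imread("pics/top0.png")[240:330,130:480]
cv2.imwrite("pics/crop0.png",cv2.resize(a,None,fx=2.2,fy=2.2,interpolation=cv2.INTER_CUBIC))
E
python3 -m crank '[[0,0,0,0,0,0.18],[0,0,0,0,0,0.18],[0,0,0,0,0,0.18],[0,0,0,0,0,0.18],[0,0,0,0,0,0.18],[0,0,0,0,0,0.18],[0,0,0,0,0,0.18],[0,0,0,0,0,0.18],[0,0,0,0,0,0.18],[0,0,0,0,0,0.18],[0,0,0,0,0,0.18],[0,0,0,0,0,0]]' 0.7 40
python3 go.py 441.6 237.8 160 -19
```

```text
clock: 1.3
tcp_pos: [0.2297, 0.6344, 0.2307]
orientation: [2.558, 1.822, -0.001]
contact_force: [-0.4, 0.1, 0.9]
grip_width: 0.0599
gripper_force: 0.0Traceback (most recent call last):
  File "go.py", line 14, in <module>
    if __name__=="__main__": plan(*map(float,sys.argv[1:5]))
                             ~~~~^^^^^^^^^^^^^^^^^^^^^^^^^^^
  File "go.py", line 13, in plan
    print("t",round(o["clock"],2),"tcp",(o["tcp_pos"]*1000).round(1),"phi",p.round(2),"tilt",np.degrees(np.arccos(-M[2,2])).round(2),"turn",(t/45).round(3),"shift",(np.array([d@X,d@Y,-d[2]])/20).round(3),"w",(o["grip_width"]*1000).round(1),"g",round(o["gripper_force"],1))
                                                                                                                                                                                                                ^^^^^^^^^^^^^^^^^^^^^^^^^^^^
AttributeError: 'float' object has no attribute 'round'
```

View pics/crop0.png

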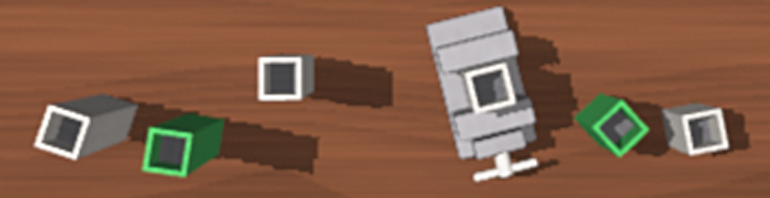

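The crop confirms it. The bare tubes are at crop (62,132), (280,78), (490,88) in the vise and (703,131); the green ones at (167,149) and (612,126) are to be left alone.

```bash
sed -i 's/(o\["grip_width"\]\*1000).round(1)/round(o["grip_width"]*1000,1)/' go.py
python3 -m crank '[[-0.9,0.97,0,0,0,0],[-0.9,0.97,0,0,0,0],[-0.9,0.97,0,0,0,0],[-0.9,0.97,0,0,0,0],[-0.9,0.97,0,0,0,0],[-0.9,0.97,0,0,0,0],[-0.9,0.97,0,0,0,0],[-0.9,0.97,0,0,0,0]]' >/dev/null
python3 -m crank '[[-0.9,0.97,0,0,0,0],[-0.9,0.97,0,0,0,0],[-0.9,0.97,0,0,0,0],[-0.9,0.97,0,0,0,0],[-0.9,0.97,0,0,0,0],[-0.9,0.97,0,0,0,0],[-0.9,0.97,0,0,0,0],[-0.9,0.97,0,0,0,0],[-0.9,0.97,0,0,0,0],[0,0,0,0,0,0],[0,0,0,0,0,0]]'
python3 go.py 441.6 237.8 81 -19; python3 -c "from bench import r;print(r.grip_point_offset)"
```

```text
clock: 3.2
tcp_pos: [0.4421, 0.2375, 0.2313]
orientation: [-2.557, -1.825, 0.0]
contact_force: [0.4, 0.3, 0.2]
grip_width: 0.06
gripper_force: 0.0
t 3.2 tcp [442.1 237.5 231.3] phi -18.95 tilt 0.01 turn 0.001 shift [ 7.000e-03 -2.900e-02  7.514e+00] w 60.0 g 0.0
0.0187
```

```bash
python3 -m crank '[[0,0,1,0,0,0],[0,0,1,0,0,0],[0,0,1,0,0,0],[0,0,1,0,0,0],[0,0,1,0,0,0],[0,0,1,0,0,0],[0,0,1,0,0,0],[0,0,0.5,0,0,0],[0,0,0,0,0,0],[0,0,0,0,0,0]]' 
python3 -m crank '[[0,0,0,0,0,0],[0,0,0,0,0,0],[0,0,0,0,0,0],[0,0,0,0,0,0],[0,0,0,0,0,0],[0,0,0,0,0,0],[0,0,0,0,0,0]]' 0 50
python3 go.py 646.1 -141 235 -1.5
```

```text
clock: 4.2
tcp_pos: [0.4422, 0.2384, 0.0817]
orientation: [-2.557, -1.825, -0.001]
contact_force: [0.1, 0.3, -0.1]
grip_width: 0.0599
gripper_force: 0.0
clock: 4.9
tcp_pos: [0.4425, 0.2383, 0.0822]
orientation: [-2.558, -1.824, -0.002]
contact_force: [-1.6, 0.2, 6.2]
grip_width: 0.0296
gripper_force: 49.2
t 4.9 tcp [442.5 238.3  82.2] phi -19.02 tilt 0.09 turn -0.389 shift [-18.69   10.671  -7.639] w 29.6 g 49.2
```

```bash
python3 -m crank '[[0,0,-0.5,0,0,0],[0,0,-1,0,0,0],[0,0,-1,0,0,0],[0,0,-1,0,0,0],[0,0,-1,0,0,0],[0,0,-1,0,0,-0.13],[0,0,-1,0,0,-0.13],[0,0,-1,0,0,-0.13],[0,0,0,0,0,0]]' >/dev/null
python3 -m crank '[[-0.7,0.4,0,0,0,0],[-0.98,0.56,0,0,0,0],[-0.98,0.56,0,0,0,0],[-0.98,0.56,0,0,0,0],[-0.98,0.56,0,0,0,0],[-0.98,0.56,0,0,0,0],[-0.98,0.56,0,0,0,0],[-0.98,0.56,0,0,0,0],[-0.98,0.56,0,0,0,0]]' >/dev/null
python3 -m crank '[[-0.98,0.56,0,0,0,0],[-0.98,0.56,0,0,0,0],[-0.98,0.56,0,0,0,0],[-0.98,0.56,0,0,0,0],[-0.98,0.56,0,0,0,0],[-0.98,0.56,0,0,0,0],[-0.98,0.56,0,0,0,0],[-0.98,0.56,0,0,0,0],[-0.98,0.56,0,0,0,0],[-0.7,0.4,0,0,0,0],[0,0,0,0,0,0],[0,0,0,0,0,0]]'
cat > held.py <<'E'
# box of bare-steel tube points below the fingertips, as seen by each camera
from h import *
import sys
from go import pose
o,M,p=pose(); t=o["tcp_pos"]
zlo=float(sys.argv[1])/1000; zhi=t[2]-.006
for n in("scene","top"):
    f=shot(n);P=cloud(f);cv2.imwrite(f"pics/{sys.argv[2]}_{n}.png",f["image"][...,::-1])
    D=P-t; m=(P[...,2]>zlo)&(P[...,2]<zhi)&(np.hypot(D[...,0],D[...,1])<.03)
    q=P[m]*1000
    if len(q)<20: print(n,len(q));continue
    a=np.radians(p);c=(q[:,:2]-t[:2]*1000)
    u=c@[np.cos(a),np.sin(a)];v=c@[-np.sin(a),np.cos(a)]
    print(n,len(q),"along closing",np.percentile(u,[2,10,90,98]).round(1),"across",np.percentile(v,[2,10,90,98]).round(1),"zmin",q[:,2].min().round(1))
E
python3 go.py 646.1 -141 93 -1.5;python3 held.py 120 h120
```

```text
clock: 7.9
tcp_pos: [0.6385, -0.1282, 0.2305]
orientation: [-2.25, -2.19, 0.001]
contact_force: [-0.8, 0.0, -3.1]
grip_width: 0.0295
gripper_force: 49.9
t 7.9 tcp [ 638.5 -128.2  230.5] phi -1.56 tilt 0.09 turn -0.001 shift [-0.628  0.394  6.873] w 29.5 g 49.9
scene 856 along closing [-15.   -9.7  14.1  14.4] across [-16.3 -16.    7.8  12.8] zmin 146.4
top 328 along closing [-15.3 -15.1  10.   13.9] across [-7.5  1.1 15.8 15.9] zmin 149.8
```

```bash
python3 -m crank '[[-0.32,0.2,0,0,0,0],[-0.31,0.19,0,0,0,0],[0,0,1,0,0,0],[0,0,1,0,0,0],[0,0,1,0,0,0],[0,0,1,0,0,0],[0,0,1,0,0,0],[0,0,1,0,0,0],[0,0,0.4,0,0,0],[0,0,0,0,0,0],[0,0,0,0,0,0]]'
python3 go.py 646.1 -141 94.2 -1.5;python3 held.py 20 p120
```

```text
clock: 9.1
tcp_pos: [0.6472, -0.1419, 0.1041]
orientation: [2.249, 2.192, 0.001]
contact_force: [0.0, 0.8, -1.5]
grip_width: 0.0295
gripper_force: 49.9
t 9.1 tcp [ 647.2 -141.9  104.1] phi -1.49 tilt 0.07 turn 0.0 shift [ 0.042 -0.057  0.497] w 29.5 g 49.9
scene 529 along closing [-15.1  -9.9  14.   14.3] across [-16.3 -16.    6.1  12. ] zmin 21.1
top 129 along closing [-14.8 -12.1  11.8  14.8] across [12.6 14.3 14.9 15.2] zmin 25.6
```

```bash
python3 -m crank '[[0.04,-0.06,0.2,0,0,0],[0,0,0.15,0,0,0],[0,0,0.1,0,0,0],[0,0,0.03,0,0,0],[0,0,0,0,0,0],[0,0,0,0,0,0]]'
python3 go.py 646.1 -141 94.2 -1.5
```

```text
clock: 9.8
tcp_pos: [0.6453, -0.1404, 0.0943]
orientation: [-2.25, -2.192, -0.001]
contact_force: [-3.3, 1.5, 4.8]
grip_width: 0.0295
gripper_force: 50.9
t 9.8 tcp [ 645.3 -140.4   94.3] phi -1.48 tilt 0.03 turn 0.001 shift [-0.027  0.04   0.005] w 29.5 g 50.9
```

```bash
python3 -m crank '[[0,0,0,0,0,0],[0,0,0,0,0,0],[0,0,0,0,0,0],[0,0,0,0,0,0],[0,0,0,0,0,0]]' 0.65 >/dev/null
python3 -m crank '[[0,0,-0.5,0,0,0],[0,0,-1,0,0,0],[0,0,-1,0,0,0],[0,0,-1,0,0,0],[0,0,-1,0,0,0],[0,0,-1,0,0,0],[0,0,-1,0,0,0],[0,0,0,0,0,0]]'
python3 go.py 477.3 88.5 190 0
```

```text
clock: 11.1
tcp_pos: [0.6471, -0.1414, 0.2275]
orientation: [2.247, 2.189, 0.006]
contact_force: [0.5, -0.2, -0.2]
grip_width: 0.0556
gripper_force: 0.0
t 11.1 tcp [ 647.1 -141.4  227.5] phi -1.5 tilt 0.34 turn -0.033 shift [11.497 -8.488  1.874] w 55.6 g 0.0
```

```bash
python3 -m crank '[[0.96,-0.71,0,0,0,-0.033],[0.96,-0.71,0,0,0,0],[0.96,-0.71,0,0,0,0],[0.96,-0.71,0,0,0,0],[0.96,-0.71,0,0,0,0],[0.96,-0.71,0,0,0,0],[0.96,-0.71,0,0,0,0],[0.96,-0.71,0,0,0,0],[0.96,-0.71,0,0,0,0],[0.96,-0.71,0,0,0,0],[0.96,-0.71,0,0,0,0],[0.94,-0.68,0,0,0,0]]' >/dev/null
python3 -m crank '[[0,0,1,0,0,0],[0,0,1,0,0,0],[0,0,0,0,0,0]]' >/dev/null
cat > chk.py <<'E'
from m import *
for n in("top","scene"):
    f=shot(n);P=cloud(f);im=f["image"].astype(int);R,G,B=[im[...,i] for i in range(3)]
    grey=(abs(R-G)<30)&(abs(G-B)<30)&(abs(P[...,0]-.648)<.04)&(P[...,1]<.08)&(P[...,1]>-.18)
    print(n)
    for h in map(int,sys.argv[1:]): top(P,im,(h+7)/1000,(h+17)/1000,grey)
E
python3 chk.py 120; python3 go.py 477.3 88.5 62 0
```

```text
top
px [404. 166.] n 191 xy 644.9 -140.3 wh 30.2 30.0 ang 89.9 z 131.6
scene
px [279. 310.] n 267 xy 644.4 -141.2 wh 31.0 30.9 ang 88.9 z 131.8
t 12.7 tcp [475.8  89.4 183.7] phi -0.03 tilt 0.06 turn -0.001 shift [-0.045  0.073  6.085] w 55.6 g 0.0
```

```bash
python3 -m crank '[[-0.04,0.06,1,0,0,0],[0,0,1,0,0,0],[0,0,1,0,0,0],[0,0,1,0,0,0],[0,0,1,0,0,0],[0,0,1,0,0,0],[0,0,0.1,0,0,0],[0,0,0,0,0,0]]' >/dev/null
python3 -m crank '[[0,0,0,0,0,0],[0,0,0,0,0,0],[0,0,0,0,0,0],[0,0,0,0,0,0],[0,0,0,0,0,0],[0,0,0,0,0,0],[0,0,0,0,0,0]]' 0 50
python3 go.py 477.3 88.5 62 0
python3 -m crank '[[0,0,-0.5,0,0,0],[0,0,-1,0,0,0],[0,0,-1,0,0,0],[0,0,-1,0,0,0],[0,0,-1,0,0,0],[0,0,-1,0,0,0],[0,0,-1,0,0,0],[0,0,-1,0,0,0.033],[0,0,-0.5,0,0,0],[0,0,0,0,0,0],[0,0,0,0,0,0]]' 
python3 go.py 647.7 -81 95 -1.5
```

```text
clock: 14.2
tcp_pos: [0.4782, 0.0892, 0.0629]
orientation: [2.221, 2.221, 0.003]
contact_force: [-1.3, -0.6, 7.0]
grip_width: 0.0295
gripper_force: 49.0
t 14.2 tcp [478.2  89.2  62.9] phi -0.0 tilt 0.13 turn -0.0 shift [-0.037 -0.043  0.047] w 29.5 g 49.0
clock: 15.3
tcp_pos: [0.4767, 0.089, 0.2212]
orientation: [-2.249, -2.193, 0.001]
contact_force: [-0.1, 0.1, -3.5]
grip_width: 0.0295
gripper_force: 50.1
t 15.3 tcp [476.7  89.  221.2] phi -1.43 tilt 0.04 turn 0.001 shift [-8.273  8.771  6.311] w 29.5 g 50.1
```

```bash
python3 -m crank '[[-0.92,0.97,0,0,0,0],[-0.92,0.97,0,0,0,0],[-0.92,0.97,0,0,0,0],[-0.92,0.97,0,0,0,0],[-0.92,0.97,0,0,0,0],[-0.92,0.97,0,0,0,0],[-0.92,0.97,0,0,0,0],[-0.92,0.97,0,0,0,0],[-0.91,0.97,0,0,0,0],[0,0,0,0,0,0],[0,0,0,0,0,0]]' >/dev/null
python3 go.py 647.7 -81 85 -1.5; python3 held.py 135 h100;python3 go.py 647.7 -81 85 -1.5
```

```text
t 16.4 tcp [646.6 -81.3 219.8] phi -1.54 tilt 0.18 turn -0.001 shift [0.017 0.052 6.742] w 29.2 g 50.6
scene 646 along closing [-15.7 -11.1  13.7  14.1] across [-16.1 -15.9   6.9  12.9] zmin 156.0
top 0
t 16.5 tcp [646.6 -79.8 220.5] phi -1.43 tilt 0.14 turn 0.002 shift [-0.057  0.059  6.773] w 29.8 g 50.6
```

```bash
python3 -m crank '[[-0.02,0.06,1,0,0,0],[0,0,1,0,0,0],[0,0,1,0,0,0],[0,0,1,0,0,0],[0,0,1,0,0,0],[0,0,1,0,0,0],[0,0,0.8,0,0,0],[0,0,0.2,0,0,0],[0,0,0.15,0,0,0],[0,0,0.1,0,0,0],[0,0,0,0,0,0],[0,0,0,0,0,0]]' 
python3 go.py 647.7 -81 75 -1.5
```

```text
clock: 17.7
tcp_pos: [0.6492, -0.0814, 0.0774]
orientation: [2.249, 2.192, 0.001]
contact_force: [-0.6, 1.0, -3.8]
grip_width: 0.0297
gripper_force: 50.6
t 17.7 tcp [649.2 -81.4  77.4] phi -1.48 tilt 0.07 turn 0.0 shift [ 0.018 -0.076  0.121] w 29.7 g 50.6
```

```bash
python3 -m crank '[[0,-0.02,0.07,0,0,0],[0,0,0.05,0,0,0],[0,0,0,0,0,0],[0,0,0,0,0,0]]' 
python3 go.py 647.7 -81 75 -1.5
```

```text
clock: 18.1
tcp_pos: [0.6486, -0.0814, 0.0751]
orientation: [2.25, 2.192, 0.001]
contact_force: [-3.6, 0.7, 5.5]
grip_width: 0.0296
gripper_force: 51.5
t 18.1 tcp [648.6 -81.4  75.1] phi -1.48 tilt 0.04 turn 0.0 shift [ 0.018 -0.045  0.003] w 29.6 g 51.5
```

```bash
python3 -m crank '[[0,0,0,0,0,0],[0,0,0,0,0,0],[0,0,0,0,0,0],[0,0,0,0,0,0],[0,0,0,0,0,0]]' 0.65 >/dev/null
python3 -m crank '[[0,0,-0.5,0,0,0],[0,0,-1,0,0,0],[0,0,-1,0,0,0],[0,0,-1,0,0,0],[0,0,-1,0,0,0],[0,0,-1,0,0,-0.12],[0,0,-0.5,0,0,-0.11],[0,0,0,0,0,-0.12],[0,0,0,0,0,0]]' >/dev/null
python3 go.py 469.8 -63.2 130 14.2
```

```text
t 19.5 tcp [648.6 -81.5 195.6] phi 14.3 tilt 0.1 turn 0.002 shift [ 3.082 -8.443  3.28 ] w 55.5 g 0.0
```

```bash
python3 -m crank '[[0.34,-0.94,0,0,0,0],[0.34,-0.94,0,0,0,0],[0.34,-0.94,0,0,0,0],[0.34,-0.94,0,0,0,0],[0.34,-0.94,0,0,0,0],[0.34,-0.94,0,0,0,0],[0.34,-0.94,0,0,0,0],[0.34,-0.93,0.5,0,0,0],[0.35,-0.93,1,0,0,0],[0,0,1,0,0,0],[0,0,0,0,0,0],[0,0,0,0,0,0]]' >/dev/null
python3 chk.py 120 100; python3 go.py 469.8 -63.2 68.5 14.2
```

```text
top
px [404. 167.] n 181 xy 645.0 -140.4 wh 30.0 29.9 ang 89.5 z 131.8
px [364. 167.] n 153 xy 648.2 -81.3 wh 29.9 30.1 ang 88.7 z 111.8
px [407. 165.] n 34 xy 652.5 -148.3 wh 26.8 13.5 ang 43.6 z 113.2
scene
px [279. 310.] n 267 xy 644.5 -141.5 wh 31.2 31.1 ang 88.7 z 132.0
px [313. 291.] n 241 xy 647.0 -82.1 wh 31.7 30.9 ang 89.5 z 111.8
px [279. 309.] n 61 xy 636.0 -134.3 wh 26.7 13.7 ang 45.7 z 111.5
px [280. 324.] n 93 xy 652.3 -149.0 wh 41.0 20.2 ang 45.7 z 112.0
t 20.8 tcp [470.7 -63.6 145.2] phi 14.21 tilt 0.09 turn 0.0 shift [ 0.031 -0.038  3.837] w 55.2 g 0.0
```

```bash
python3 -m crank '[[0.02,-0.02,1,0,0,0],[0,0,1,0,0,0],[0,0,1,0,0,0],[0,0,0.6,0,0,0],[0,0,0.23,0,0,0],[0,0,0,0,0,0],[0,0,0,0,0,0]]' 
python3 -m crank '[[0,0,0,0,0,0],[0,0,0,0,0,0],[0,0,0,0,0,0],[0,0,0,0,0,0],[0,0,0,0,0,0],[0,0,0,0,0,0],[0,0,0,0,0,0]]' 0 50
python3 -m crank '[[0,0,-0.3,0,0,0],[0,0,-0.5,0,0,0],[0,0,-0.7,0,0,0],[0,0,0,0,0,0]]'
```

```text
clock: 21.5
tcp_pos: [0.4698, -0.0633, 0.0684]
orientation: [1.928, 2.479, 0.001]
contact_force: [1.3, 0.6, -0.3]
grip_width: 0.0557
gripper_force: 0.0
clock: 22.2
tcp_pos: [0.4697, -0.0631, 0.0685]
orientation: [1.928, 2.48, 0.002]
contact_force: [-0.8, 0.4, 6.7]
grip_width: 0.0294
gripper_force: 49.3
clock: 22.6
tcp_pos: [0.4703, -0.0632, 0.0994]
orientation: [1.927, 2.478, 0.003]
contact_force: [-0.2, -0.7, -2.1]
grip_width: 0.0292
gripper_force: 49.8
```

```bash
python3 -m crank '[[0,0,-1,0,0,0],[0,0,-1,0,0,0],[0,0,-1,0,0,0.12],[0,0,-1,0,0,0.12],[0,0,0,0,0,0.11],[0,0,0,0,0,0],[0,0,0,0,0,0]]'
python3 go.py 649.3 -21 62.5 -1.5
```

```text
clock: 23.3
tcp_pos: [0.4686, -0.0629, 0.1772]
orientation: [-2.247, -2.195, 0.001]
contact_force: [-0.1, 0.2, -2.4]
grip_width: 0.0291
gripper_force: 50.6
t 23.3 tcp [468.6 -62.9 177.2] phi -1.33 tilt 0.06 turn 0.004 shift [2.331 8.979 5.737] w 29.1 g 50.6
```

```bash
python3 -m crank '[[0.58,0.9,0,0,0,0.004],[0.58,0.9,0,0,0,0],[0.58,0.9,0,0,0,0],[0.58,0.9,0,0,0,0],[0,0.9,0,0,0,0],[0,0.9,0,0,0,0],[0,0.9,0,0,0,0],[0,0.9,0,0,0,0],[0,0.9,0,0,0,0],[0,0.85,0,0,0,0],[0,0,0,0,0,0],[0,0,0,0,0,0]]'
python3 go.py 649.3 -21 62.5 -1.5;python3 held.py 100 h80;python3 go.py 649.3 -21 62.5 -1.5
```

```text
clock: 24.5
tcp_pos: [0.6485, -0.0221, 0.1765]
orientation: [-2.251, -2.189, 0.003]
contact_force: [-0.6, -0.3, -1.5]
grip_width: 0.0289
gripper_force: 50.4
t 24.5 tcp [648.5 -22.1 176.5] phi -1.61 tilt 0.13 turn -0.002 shift [0.054 0.041 5.701] w 28.9 g 50.4
scene 456 along closing [-15.1 -10.8  14.1  14.6] across [-16.5 -16.    4.6  12.3] zmin 125.6
top 0
t 24.6 tcp [648.1 -22.  177. ] phi -1.65 tilt 0.1 turn -0.003 shift [0.053 0.056 5.726] w 29.3 g 50.4
```

```bash
python3 -m crank '[[0.04,0.04,1,0,0,0],[0,0,1,0,0,0],[0,0,1,0,0,0],[0,0,1,0,0,0],[0,0,1,0,0,0],[0,0,0.4,0,0,0],[0,0,0.2,0,0,0],[0,0,0.1,0,0,0],[0,0,0,0,0,0],[0,0,0,0,0,0]]'
python3 go.py 649.3 -21 62.5 -1.5
```

```text
clock: 25.6
tcp_pos: [0.6507, -0.0211, 0.0646]
orientation: [2.253, 2.189, 0.002]
contact_force: [-0.1, -0.1, -2.1]
grip_width: 0.0293
gripper_force: 50.5
t 25.6 tcp [650.7 -21.1  64.6] phi -1.65 tilt 0.08 turn -0.003 shift [ 0.002 -0.071  0.103] w 29.3 g 50.5
```

```bash
python3 -m crank '[[0,-0.04,0.06,0,0,0],[0,0,0.05,0,0,0],[0,0,0,0,0,0],[0,0,0,0,0,0]]'
python3 -m crank '[[0,0,0,0,0,0],[0,0,0,0,0,0],[0,0,0,0,0,0],[0,0,0,0,0,0],[0,0,0,0,0,0]]' 0.65 >/dev/null
python3 -m crank '[[0,0,-0.5,0,0,0],[0,0,-1,0,0,0],[0,0,-1,0,0,0],[0,0,-1,0,0,0],[0,0,-1,0,0,0],[0,0,-1,0,0,-0.09],[0,0,-0.5,0,0,-0.09],[0,0,0,0,0,-0.09],[0,0,0,0,0,0]]'
python3 go.py 434.3 -230.9 130 10.5
```

```text
clock: 26.0
tcp_pos: [0.6497, -0.0211, 0.0625]
orientation: [2.253, 2.189, 0.001]
contact_force: [-1.4, 0.2, 5.6]
grip_width: 0.0292
gripper_force: 51.3
clock: 27.4
tcp_pos: [0.6497, -0.0213, 0.1828]
orientation: [2.008, 2.415, 0.002]
contact_force: [-0.1, -0.0, -0.6]
grip_width: 0.0555
gripper_force: 0.0
t 27.4 tcp [649.7 -21.3 182.8] phi 10.51 tilt 0.09 turn 0.0 shift [ -8.344 -12.499   2.638] w 55.5 g 0.0
```

```bash
python3 -m crank '[[-0.64,-0.96,0,0,0,0],[-0.64,-0.96,0,0,0,0],[-0.64,-0.96,0,0,0,0],[-0.64,-0.96,0,0,0,0],[-0.64,-0.96,0,0,0,0],[-0.64,-0.96,0,0,0,0],[-0.64,-0.96,0,0,0,0]]' >/dev/null
python3 -m crank '[[-0.64,-0.96,0,0,0,0],[-0.64,-0.96,0,0,0,0],[-0.64,-0.96,0,0,0,0],[-0.64,-0.96,0,0,0,0],[-0.64,-0.96,0,0,0,0],[-0.66,-0.98,0,0,0,0],[0,0,1,0,0,0],[0,0,1,0,0,0],[0,0,0.6,0,0,0],[0,0,0,0,0,0],[0,0,0,0,0,0]]' >/dev/null
python3 chk.py 80; python3 go.py 434.3 -230.9 23 10.5
```

```text
top
px [327. 169.] n 136 xy 649.7 -20.9 wh 29.5 30.6 ang 89.2 z 92.2
px [357. 173.] n 33 xy 643.1 -70.0 wh 35.5 16.7 ang 34.6 z 92.8
px [396. 179.] n 27 xy 631.6 -137.0 wh 30.6 11.5 ang 63.5 z 93.1
scene
px [345. 272.] n 228 xy 648.9 -21.9 wh 32.5 30.9 ang 87.8 z 91.9
px [313. 290.] n 58 xy 639.2 -74.7 wh 25.1 12.4 ang 43.8 z 91.9
px [314. 303.] n 91 xy 654.7 -89.4 wh 40.7 21.0 ang 44.1 z 92.1
px [281. 330.] n 87 xy 651.9 -149.4 wh 40.9 21.1 ang 44.4 z 92.0
t 29.3 tcp [ 434.4 -230.9  130.2] phi 10.49 tilt 0.07 turn -0.0 shift [-0.    -0.007  5.361] w 55.2 g 0.0
```

```bash
python3 -m crank '[[0,0,1,0,0,0],[0,0,1,0,0,0],[0,0,1,0,0,0],[0,0,1,0,0,0],[0,0,1,0,0,0],[0,0,0.35,0,0,0],[0,0,0,0,0,0],[0,0,0,0,0,0]]' 
python3 -m crank '[[0,0,0,0,0,0],[0,0,0,0,0,0],[0,0,0,0,0,0],[0,0,0,0,0,0],[0,0,0,0,0,0],[0,0,0,0,0,0],[0,0,0,0,0,0]]' 0 50
python3 -m crank '[[0,0,-0.5,0,0,0],[0,0,-1,0,0,0],[0,0,-1,0,0,0],[0,0,-1,0,0,0],[0,0,-1,0,0,0],[0,0,-1,0,0,0],[0,0,-1,0,0,0.09],[0,0,-0.5,0,0,0.09],[0,0,0,0,0,0.09],[0,0,0,0,0,0],[0,0,0,0,0,0]]'
python3 go.py 550 39 35 -1.5
```

```text
clock: 30.1
tcp_pos: [0.4345, -0.2309, 0.0233]
orientation: [2.008, 2.414, 0.001]
contact_force: [-0.1, 0.2, 0.6]
grip_width: 0.0554
gripper_force: 0.0
clock: 30.8
tcp_pos: [0.4346, -0.2308, 0.0234]
orientation: [2.008, 2.414, 0.001]
contact_force: [-1.0, 1.4, 8.2]
grip_width: 0.0296
gripper_force: 49.2
clock: 31.9
tcp_pos: [0.4336, -0.2304, 0.1626]
orientation: [-2.251, -2.191, 0.0]
contact_force: [0.1, -0.1, -0.7]
grip_width: 0.0291
gripper_force: 49.5
t 31.9 tcp [ 433.6 -230.4  162.6] phi -1.55 tilt 0.02 turn -0.001 shift [13.616  5.466  6.38 ] w 29.1 g 49.5
```

```bash
python3 -m crank '[[0.97,0.39,0,0,0,0],[0.97,0.39,0,0,0,0],[0.97,0.39,0,0,0,0],[0.97,0.39,0,0,0,0],[0.97,0.39,0,0,0,0],[0.97,0.39,0,0,0,0],[0.97,0.39,0,0,0,0],[0.97,0.39,0,0,0,0],[0.97,0.39,0,0,0,0],[0.97,0.39,0,0,0,0],[0.97,0.39,0,0,0,0],[0.97,0.39,0,0,0,0]]' >/dev/null
python3 -m crank '[[0.97,0.39,0,0,0,0],[0.97,0.39,0,0,0,0],[0,0.9,0,0,0,0],[0,0.9,0,0,0,0],[0,0.9,0,0,0,0],[0,0.9,0,0,0,0],[0,0.9,0,0,0,0],[0,0.5,0,0,0,0],[0,0,0,0,0,0],[0,0,0,0,0,0]]' >/dev/null
python3 go.py 650.9 39 35.4 -1.5;python3 held.py 120 h60;python3 go.py 650.9 39 35.4 -1.5
```

```text
t 34.1 tcp [650.1  34.8 162.1] phi -1.66 tilt 0.08 turn -0.003 shift [0.212 0.033 6.333] w 29.3 g 49.7
scene 163 along closing [-15.5 -12.   13.9  14.4] across [-16.6 -16.2  -4.1   4.3] zmin 136.8
top 0
t 34.2 tcp [649.9  34.8 162.3] phi -1.66 tilt 0.06 turn -0.004 shift [0.21  0.043 6.346] w 29.7 g 49.7
```

```bash
python3 -m crank '[[0.21,0.02,0,0,0,-0.003],[0,0,1,0,0,0],[0,0,1,0,0,0],[0,0,1,0,0,0],[0,0,1,0,0,0],[0,0,1,0,0,0],[0,0,0.7,0,0,0],[0,0,0.3,0,0,0],[0,0,0.2,0,0,0],[0,0,0,0,0,0],[0,0,0,0,0,0]]'
python3 go.py 650.9 39 35.4 -1.5
```

```text
clock: 35.3
tcp_pos: [0.652, 0.039, 0.0393]
orientation: [2.25, 2.191, 0.002]
contact_force: [-0.1, 0.7, -0.9]
grip_width: 0.0293
gripper_force: 49.7
t 35.3 tcp [652.   39.   39.3] phi -1.53 tilt 0.07 turn -0.001 shift [-0.001 -0.054  0.193] w 29.3 g 49.7
```

```bash
python3 -m crank '[[0,-0.03,0.1,0,0,0],[0,0,0.06,0,0,0],[0,0,0.04,0,0,0],[0,0,0,0,0,0],[0,0,0,0,0,0]]'
python3 -m crank '[[0,0,0,0,0,0],[0,0,0,0,0,0],[0,0,0,0,0,0],[0,0,0,0,0,0],[0,0,0,0,0,0]]' 0.65 >/dev/null
python3 -m crank '[[0,0,-0.5,0,0,0],[0,0,-1,0,0,0],[0,0,-1,0,0,0],[0,0,-1,0,0,0],[0,0,-1,0,0,0],[0,0,-1,0,0,0],[0,0,-1,0,0,0],[0,0,-1,0,0,0],[0,0,-1,0,0,0],[0,0,0,0,0,0]]' >/dev/null
python3 -m crank '[[0,-1,0,0,0,0],[0,-1,0,0,0,0],[0,-1,0,0,0,0],[0,-1,0,0,0,0],[0,-1,0,0,0,0],[0,-1,0,0,0,0],[0,-1,0,0,0,0],[0,-1,0,0,0,0],[0,0,0,0,0,0],[0,0,0,0,0,0]]'
python3 chk.py 120 100 80 60 | grep -E "top|scene|wh (29|30|31|32)"; python3 - <<'E'
from h import *
cv2.imwrite("pics/end.png",shot("scene")["image"][...,::-1])
E
```

```text
clock: 35.8
tcp_pos: [0.651, 0.0391, 0.0355]
orientation: [-2.251, -2.192, -0.001]
contact_force: [-3.3, -0.5, 5.9]
grip_width: 0.0295
gripper_force: 50.7
clock: 38.3
tcp_pos: [0.491, 0.0435, 0.2045]
orientation: [-2.25, -2.192, -0.001]
contact_force: [0.3, 0.4, 0.5]
grip_width: 0.0556
gripper_force: 0.0
top
px [404. 167.] n 186 xy 644.9 -140.3 wh 29.9 29.8 ang 89.7 z 131.9
px [364. 167.] n 153 xy 648.1 -81.2 wh 29.7 30.0 ang 88.7 z 111.8
px [326. 170.] n 132 xy 649.5 -20.9 wh 29.4 30.5 ang 89.8 z 92.2
px [355. 172.] n 26 xy 646.3 -67.1 wh 30.9 9.6 ang 18.6 z 92.0
px [355. 175.] n 26 xy 644.5 -68.0 wh 31.1 12.5 ang 26.1 z 74.6
scene
px [279. 310.] n 266 xy 644.4 -141.5 wh 30.9 30.7 ang 89.0 z 132.0
px [313. 291.] n 242 xy 647.5 -82.2 wh 30.5 31.0 ang 88.8 z 111.9
px [345. 272.] n 229 xy 649.2 -21.9 wh 31.3 31.6 ang 85.2 z 92.0
px [373. 255.] n 217 xy 650.1 38.1 wh 32.6 30.9 ang 89.5 z 71.9
```

View pics/end.png

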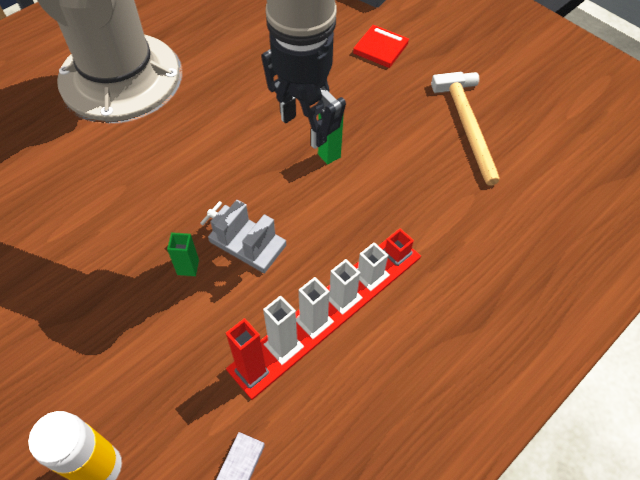

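The four bare tubes climb from the stub (399,240) to the post (243,335), each standing upright on its pad and within about 1.5 mm of centre. The gripper is clear and the green look-alikes are untouched.

```bash
python3 -c "
from bench import r;print(r.hand_in())"
```

```text
the job is handed in; nothing more can be done
None
```

The four tubes stand released on their pads, 60, 80, 100 and 120 mm from the stub up to the tall post, each measured within about 1.5 mm of its pad centre, and the job was handed in at about 38 s of the 90 s.

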